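Turn the nested component tote end for end so that it stacks

ROBOT

A 6-joint arm with a two-finger parallel gripper is mounted at the origin on a cart in front of the work surface, level with it; the furniture and walls round the work are solid. World frame = base frame: x ahead of the robot, y to its left, z up, the work surface at z = 0. Lengths are in m, angles in rad, forces in N, time in s.
With the tool pointing down it reaches from about 0.35 to 0.775 m from the base axis. Payload 7.3 kg.
Tool frame: the origin (TCP) lies on the mounting face of the last link; the fingertips stand 178 mm ahead of it and the grasp point (between the pads) lies 159 mm ahead of it (robot.grip_depth is the distance from the TCP to the grasp point, in m); z points along the fingers, y is the line along which they close (so a half turn about z gives the same grasp; the last joint's range is limited). The gripper opens to 92 mm and grips with 3 to 60 N. Pads are 19 mm wide; open, the fingers measure 130 mm over their backs; the gripper's body (75 mm by 190 mm) begins 47 mm behind the grasp point.
Start: joints at [1.077, 0.342, 1.524, -0, 1.275, -0.146], TCP at [0.179, 0.494, 0.405] pointing down, gripper open.
Joint ranges: [-2.53, 2.53], [-0.77, 2.02], [0.04, 2.7], [-1, 4.14], [0.28, 2.66], [-3.11, 3.11]. Speed limits (rad/s): [2.57, 2.57, 3.14, 3.14, 3.14, 3.14].

INTERFACE

Orientations are given as [roll, pitch, yaw] about the fixed x, y, z axes, in that order (R = Rz(yaw) Ry(pitch) Rx(roll)).
In Python, from cell import observe, cams, robot, models gives the robot as it stands.
- The arm moves only by the shell command python3 -m jog 'ROWS' [FORCE]. ROWS is JSON, a list of rows, each a list of 3 entries, a list of its own where there are three numbers: the shift along the tool's x, y, z each as a share of 0.4 m, from -1 to 1, then the turn about the tool's z as a share of pi rad, from -1 to 1, then the closure, from 0 (fully open) to 1 (shut). In form: [[[x, y, z], turn, jaw], ...]. A call has 1 to 12 rows; each row is the pose to reach, as a shift and turn from the pose commanded when the call began, along the tool's axes at that moment, turning the shorter way round; what a row does not reach only later rows make up. A row lasts 1/8 s, in which the tool goes at most 62.5 mm and 10.7 degrees, less where a joint would pass 70% of its speed; a pose out of reach is approached as far as the arm can. A call with a number of a shift or a turn outside -1 to 1 is refused whole. A call with a gripper value outside its range is refused whole. The fingers move at their own pace and stop on an object; FORCE is the grip in N (left out, the last holds). Time passes only in rows, so rows that repeat a pose let the fingers close. It gives the time, the measured TCP pose, the force, the opening and the grip force at its end, in the units of the state.
- observe(): the state, without advancing time (a new reading comes with each control period).
- cams.read_camera(name): name is "scene" or "top" or "wrist"; returns the picture (384x512x3 uint8, red, green, blue); there is no depth.
- cams.camera_model(name): a dict with "camera_matrix" (3x3 intrinsics, pixels), "pose" (4x4, takes a point from camera to world coordinates). Camera axes: x right, y down, z forward; pixel columns grow to the right and rows downward; lengths in m; the calibration is good to about 2 mm. The wrist camera is an equidistant fisheye: a pixel r from the principal point sees the ray r / f radians off the axis. A picture is of the moment at which its call begins: read the wrist's pose just before it. camera_model takes no time and is no camera call; for the wrist camera it gives the pose at the moment of the call.
- robot.hand_in(): hands the job in; it is judged then, once.
Trained networks look in the newest picture that a camera, given by its name, has taken for a name from the list of things; names that differ only in an ending like _2 or _b are one class to them, and where a whole thing is asked for, a point or a joint stands for the part that bears it (a point fixed in the world has none). Each returns a list of dicts, best first, with "confidence" (0 to 1); they miss things now and then, are a little off and sometimes report something else, mostly with a low value. They report only what shows in the picture. A call takes as long as a camera call.
- models.find_in(target, camera): "position" ([x, y, z] in m, in world coordinates, good to about 4 mm: the middle of the surface that is visible of it).
- models.pinpoint(target, camera): "position" ([x, y, z] in m, in world coordinates, good to about 4 mm: a listed point, or the origin of a listed thing).
The state is a dict: "time": time; "qpos": joint angles; "qvel": joint speeds; "joint_efforts": joint torques, N m; "tool_pos": TCP position; "tool_rot": TCP orientation; "contact_force": force on the tool from outside, world axes, zero at the start; "torque": the same for the moment, N m; "opening": finger opening in m; "grip_force": force on a finger pad.
Only numpy, scipy, OpenCV 4.12 (cv2) and the standard library are available. Lean on these libraries where they do the work, as an engineer would, in place of code of your own. Each camera call takes 0.05 s, during which the arm holds its last target. There are 200 camera calls.

TASK

The upper of the two grey parts totes in the wire rack has been dropped in nested, right down over the carton in the lower one. Lift it out, stand it on the bench and let go so that you can take it by its other end, then put it back turned end for end, so that its four ribs sit fully down in the shallow rim pockets of the lower tote and it stands level and stacked, not nested. Lower it gently, and leave the lower tote in the rack with its carton inside.

Things in the scene. Friction and masses are not known exactly. Their poses are not given: they have to be found in the camera images.
- upper_tote: grey stack-nest tote, 0.15 kg +-30 %; starts nested in the lower one, same facing. Origin: centre of its underside; z up, x along its length to the end with the WIDE tab. Floor 138 x 86 mm outside, 3 mm walls flare to 158 x 106 mm at the rim, 64 mm up. Over tabs 180 mm, over rim pockets 122 mm. Nested it lies 32 mm above the lower tote; turned half round it stacks, 59 mm above it
- upper_tote_wide_tab (a point): middle of the wide grip tab, x = +85 mm, z = 76 mm in the upper tote's frame. The tab is an upright plate outside and above the end rim: 10 mm thick along x (faces at x = 80 and 90), 64 mm wide in y, z = 60 to 88 mm; clear of the rim above z = 64
- upper_tote_narrow_tab (a point): middle of the narrow grip tab at the other end, x = -85 mm, z = 76 mm in the upper tote's frame: same upright plate, 10 mm thick along x (faces at x = -80 and -90), only 34 mm wide in y, z = 60 to 88 mm
- upper_tote_rib (a point): foot of one of the four outside ribs, at x = 52, y = 56, z = 0 mm in the upper tote's frame. Ribs on both long sides at x = +52 and -20 mm: 12 mm along x, out to |y| = 56 mm, z = 0 to 32 mm; above each a notch 20 mm wide is cut from the rim down to z = 32 mm. In a tote of the same facing the ribs slide down these notches and it nests
- lower_tote: second tote of the same shape and axes, 0.45 kg, loose in the rack with about 5 mm of play, wide tab to the rack's back; stays there. Rack and totes stand right of fixed bench equipment: a 0.4 m high instrument stack beyond about x 0.68, y -0.14 m and two soldering irons in stands at y -0.08 to 0.25, x over 0.43 m; carry round their front
- lower_tote_pocket (a point): floor centre of one of the lower tote's four shallow rim pockets, x = -52, y = 53, z = 59 mm in its frame; the others at x = -52 and +20, y = +-53. 5 mm deep, 18 mm along x, outer lip at |y| = 58.5 mm, open to the inside. They take the ribs of a tote turned half round, with 3 mm play either way along x and 2.5 mm in y
- rack: fixed wire rack. Origin: underside of its 196 x 146 x 4 mm floor plate, on the bench; x from open front to back. 6 mm wires: sides at y = +-69 mm, x = -48 to +102, 128 mm high; back at x = +99, 163 mm high, 6 mm behind the tote tabs, so a back tab cannot be gripped there; front and top open. Free bench before it: about world x 0.37 to 0.49, y -0.25 to -0.04 m
- fuse_carton: beige carton 75 x 50 x 22 mm lying on the lower tote's floor; origin at the centre of its underside, 3 mm above the lower tote's origin

How it is judged:
On the way, in this order (a step that is already met when the one before it is completed fails the run):
1. the upper tote is lifted clear of the lower one (z of upper_tote in the frame of lower_tote above 0.09 m), for 0.1 s.
2. the upper tote stands upright on the bench outside the rack, let go (height (world z) of upper_tote below 0.006 m and angle between upper_tote's own z axis and vertical below 0.05 rad and horizontal distance between upper_tote and rack above 0.13 m and contact force between the fingers and upper_tote below 0.1 N), for 0.2 s.
At the end, for the whole second after the job is handed in: Upper tote stacked, its wide tab to the rack's front: 59 mm above the lower tote within 2.5 mm, centred within 6 mm in x and y, parallel to it within 0.03 rad, at rest, let go; lower tote flat on the rack's floor within 15 mm of its middle, the carton on its floor (z of upper_tote in the frame of lower_tote between 0.0565 and 0.0615 m and x of upper_tote in the frame of lower_tote between -0.006 and 0.006 m and y of upper_tote in the frame of lower_tote between -0.006 and 0.006 m and x of upper_tote_wide_tab in the frame of lower_tote below -0.07 m and angle between the z axis of upper_tote and the z axis of lower_tote, either way round below 0.03 rad and angle between lower_tote's own z axis and vertical below 0.03 rad and height (world z) of lower_tote below 0.008 m and horizontal distance between lower_tote and rack below 0.015 m and z of fuse_carton in the frame of lower_tote below 0.01 m and horizontal distance between fuse_carton and lower_tote below 0.06 m and linear speed of upper_tote below 0.01 m/s); the robot touches nothing.
It fails at once if the upper tote is dropped or rammed onto the lower one (over 40 N between them) (contact force between upper_tote and lower_tote above 40 N).
It also fails if it takes over 67 s, if anything falls off the work surface, if the arm or the gripper's body presses on something with over 40 N, if the wrist force passes 120 N, or if a joint passes its speed limit or range.

## Working session

There is one attempt and no reset: what is moved stays moved. The work goes in short steps, Python scripts to look and compute and a shell command to move; the robot and the scene stay as the last step left them, time stands still between calls to the robot, and variables do not carry over. Pictures are saved under pics/ and viewed, at most 10 in all, crops included, and the job is handed in when it is done.

```bash
mkdir -p pics; ls; cat > h.py <<'E'
import numpy as np, cv2
from cell import observe, cams, robot, models
def st():
    s=observe(); print({k:np.round(s[k],4).tolist() for k in("time","tool_pos","tool_rot","contact_force","opening","grip_force","qpos")})
    return s
def snap(c,fn=None):
    im=cams.read_camera(c)
    if fn: cv2.imwrite("pics/"+fn,im[:,:,::-1])
    return im
def pin(t,c,f=models.pinpoint):
    for d in f(t,c)[:2]: print(t,c,round(d["confidence"],2),np.round(d["position"],4).tolist())
E
python3 - <<'E'
from h import *
st()
for c in("scene","top"):
    snap(c,c+"0.png")
    for t in("upper_tote","upper_tote_wide_tab","upper_tote_narrow_tab","lower_tote","rack"): pin(t,c)
    m=cams.camera_model(c); print(np.round(m["camera_matrix"],1).tolist(),np.round(m["pose"],3).tolist())
a=cv2.imread("pics/scene0.png");b=cv2.imread("pics/top0.png")
cv2.imwrite("pics/both0.png",cv2.resize(np.vstack([a,b]),(450,600))) 
E
```

```text
pics
{'time': 0.0, 'tool_pos': [0.1789, 0.4934, 0.404], 'tool_rot': [-3.14, -0.0002, 2.7938], 'contact_force': [0.2707, 0.6793, -0.2653], 'opening': 0.0917, 'grip_force': 0.0, 'qpos': [1.077, 0.3427, 1.525, -0.0, 1.2754, -0.146]}
upper_tote scene 0.64 [0.6161, -0.322, 0.0394]
upper_tote_wide_tab scene 0.97 [0.7072, -0.3083, 0.114]
upper_tote_narrow_tab scene 0.63 [0.5354, -0.3385, 0.1128]
lower_tote scene 0.69 [0.6159, -0.3196, 0.0052]
[[487.1, 0.0, 260.5], [0.0, 487.1, 189.9], [0.0, 0.0, 1.0]] [[0.511, -0.599, 0.617, 0.111], [-0.859, -0.367, 0.356, -0.541], [0.013, -0.712, -0.702, 0.682], [0.0, 0.0, 0.0, 1.0]]
upper_tote top 0.62 [0.6196, -0.3202, 0.0313]
upper_tote_wide_tab top 0.65 [0.7064, -0.3055, 0.1121]
upper_tote_narrow_tab top 0.78 [0.5299, -0.3372, 0.1107]
[[408.7, 0.0, 249.6], [0.0, 408.7, 193.6], [0.0, 0.0, 1.0]] [[0.018, -0.987, 0.161, 0.497], [-1.0, -0.015, 0.02, -0.252], [-0.017, -0.161, -0.987, 0.921], [0.0, 0.0, 0.0, 1.0]]
```

View pics/top0.png

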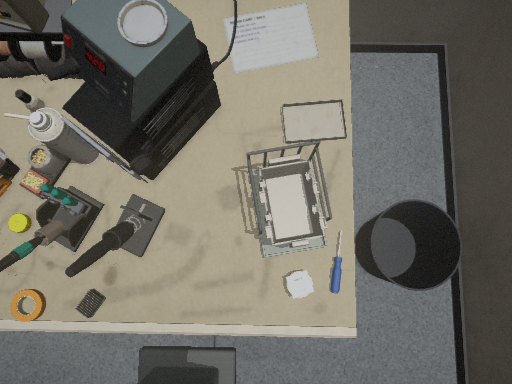

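View pics/scene0.png

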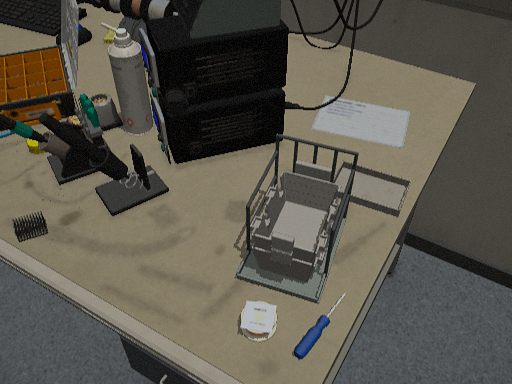

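Top picture: rack and totes around pixel (290,205), irons at about (75–150,190–270), white roll at (300,285). In the scene picture the narrow tab faces the front at (285,250). The networks agree on a yaw of about 0.176 rad.

```bash
cat >> h.py <<'E'
def go(x,y,z,yaw=None,start=None):
    s=observe(); p,y0=(s["tool_pos"],s["tool_rot"][2]) if start is None else (start[:3],start[3])
    X=np.array([np.cos(y0),np.sin(y0),0]);Y=np.array([np.sin(y0),-np.cos(y0),0])
    d=np.array([x,y,z])-p
    t=0 if yaw is None else -((yaw-y0+np.pi)%(2*np.pi)-np.pi)/np.pi
    print("shift",np.round(np.array([d@X,d@Y,-d[2]])/.4,4).tolist(),"turn",round(t,4),"dist",round(np.linalg.norm(d),3))
E
python3 - <<'E'
from h import *
go(.30,.20,.41,2.4)
go(.5325,-.338,.40,1.747)
go(.42,-.07,.40,1.747,(.30,.20,.41,2.4))
E
```

```text
shift [-0.5347, -0.5868, -0.0131] turn 0.1253 dist 0.318
shift [-1.5396, -1.6531, 0.0119] turn 0.3332 dist 0.904
shift [-0.6772, -0.2951, 0.025] turn 0.2079 dist 0.296
```

```bash
python3 -m jog '[[[-0.53,-0.585,0],0.125,0.3],[[-0.53,-0.585,0],0.125,0.3],[[-0.53,-0.585,0],0.125,0.3],[[-0.53,-0.585,0],0.125,0.3],[[-0.53,-0.585,0],0.125,0.3],[[-0.53,-0.585,0],0.125,0.3]]' 40; python3 - <<'E'
from h import *
go(.44,-.12,.40,1.747)
E
```

```text
time: 1.35
tool_pos: [0.2998, 0.1982, 0.405]
tool_rot: [3.141, 0.001, 2.394]
contact_force: [-0.1, 0.1, 0.3]
opening: 0.0642
grip_force: 0.0
shift [-0.798, -0.3447, 0.0125] turn 0.2058 dist 0.348
```

```bash
python3 -m jog '[[[-0.8,-0.345,0],0.206,0.3],[[-0.8,-0.345,0],0.206,0.3],[[-0.8,-0.345,0],0.206,0.3],[[-0.8,-0.345,0],0.206,0.3],[[-0.8,-0.345,0],0.206,0.3],[[-0.8,-0.345,0],0.206,0.3],[[-0.8,-0.345,0],0.206,0.3]]'; python3 - <<'E'
from h import *
go(.5325,-.338,.39,1.747)
E
```

```text
time: 2.22
tool_pos: [0.4426, -0.1175, 0.4042]
tool_rot: [-3.142, -0.0, 1.752]
contact_force: [-1.5, 0.0, 0.5]
opening: 0.0638
grip_force: 0.0
shift [-0.5826, 0.1217, 0.0356] turn 0.0016 dist 0.238
```

```bash
python3 -m jog '[[[-0.582,0.122,0.035],0.0015,0.3],[[-0.582,0.122,0.035],0.0015,0.3],[[-0.582,0.122,0.035],0.0015,0.3],[[-0.582,0.122,0.035],0.0015,0.3],[[-0.582,0.122,0.035],0.0015,0.3],[[-0.582,0.122,0.035],0.0015,0.3]]'; python3 - <<'E'
from h import *
st()
snap("wrist","w1.png")
for t in("upper_tote","upper_tote_wide_tab","upper_tote_narrow_tab","lower_tote","rack"): pin(t,"wrist")
m=cams.camera_model("wrist"); print(np.round(m["camera_matrix"],1).tolist(),np.round(m["pose"],3).tolist())
E
```

```text
time: 2.98
tool_pos: [0.5324, -0.3346, 0.3904]
tool_rot: [-3.141, -0.002, 1.751]
contact_force: [0.4, 0.1, -0.0]
opening: 0.0645
grip_force: 0.0
{'time': 2.975, 'tool_pos': [0.5324, -0.3346, 0.3904], 'tool_rot': [-3.1411, -0.0016, 1.7507], 'contact_force': [0.4179, 0.0971, -0.0002], 'opening': 0.0645, 'grip_force': 0.0, 'qpos': [-0.683, 0.5461, 1.2359, 0.0007, 1.3612, -0.8631]}
upper_tote wrist 0.56 [0.6158, -0.3219, 0.0383]
upper_tote_wide_tab wrist 0.8 [0.7039, -0.3108, 0.1128]
upper_tote_narrow_tab wrist 0.79 [0.5324, -0.3337, 0.114]
[[297.3, 0.0, 247.6], [0.0, 297.3, 190.4], [0.0, 0.0, 1.0]] [[0.984, 0.171, 0.05, 0.518], [0.179, -0.946, -0.271, -0.263], [0.001, 0.276, -0.961, 0.37], [0.0, 0.0, 0.0, 1.0]]
```

View pics/w1.png

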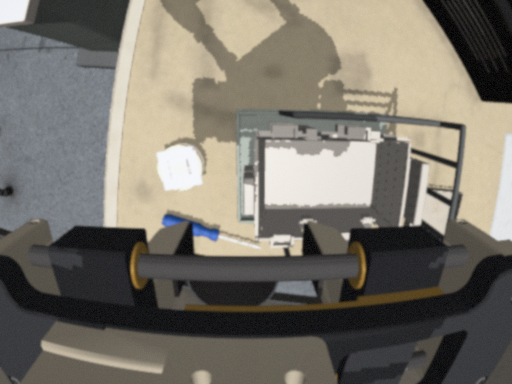

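Wrist picture: the nested totes are centred near (320,180) and the rack back is on the right at (460,170). The fingers are over the front tab, at about (250,190) under the jaw. Averaged fix: tab (0.534,-0.336), yaw 0.165.

```bash
python3 - <<'E'
from h import *
go(.534,-.336,.281,1.736)
E
```

```text
shift [-0.0023, 0.0048, 0.2759] turn 0.0045 dist 0.11
```

```bash
python3 -m jog '[[[-0.003,0.005,0.1],0.004,0.3],[[-0.003,0.005,0.2],0.004,0.3],[[-0.003,0.005,0.25],0.004,0.3],[[-0.003,0.005,0.274],0.004,0.3],[[-0.003,0.005,0.274],0.004,0.5],[[-0.003,0.005,0.274],0.004,0.65],[[-0.003,0.005,0.274],0.004,1],[[-0.003,0.005,0.274],0.004,1],[[-0.003,0.005,0.274],0.004,1],[[-0.003,0.005,0.274],0.004,1]]' 40;  python3 -m jog '[[[0,0,0],0,1],[[0,0,0],0,1]]'
```

```text
time: 4.53
tool_pos: [0.5341, -0.3372, 0.2811]
tool_rot: [3.142, -0.0, 1.737]
contact_force: [1.8, 1.9, -0.2]
opening: 0.0096
grip_force: 39.9
time: 4.78
tool_pos: [0.5341, -0.3372, 0.2811]
tool_rot: [-3.142, -0.0, 1.737]
contact_force: [-0.4, -0.1, 0.9]
opening: 0.0095
grip_force: 39.9
```

Gripped on 10 mm. Lift slowly, straight up 150 mm.

```bash
python3 -m jog '[[[0,0,-0.02],0,1],[[0,0,-0.05],0,1],[[0,0,-0.08],0,1],[[0,0,-0.11],0,1],[[0,0,-0.15],0,1],[[0,0,-0.19],0,1],[[0,0,-0.23],0,1],[[0,0,-0.27],0,1],[[0,0,-0.31],0,1],[[0,0,-0.34],0,1],[[0,0,-0.37],0,1],[[0,0,-0.37],0,1]]'; python3 - <<'E'
from h import *
st()
a=snap("scene","s2.png"); b=snap("top","t2.png")
for c in("scene","top"):
  for t in("upper_tote","upper_tote_wide_tab","upper_tote_narrow_tab","lower_tote","lower_tote_pocket","rack","fuse_carton"): pin(t,c)
cv2.imwrite("pics/st2.png",np.hstack([a[60:,150:],b[:324,150:]])[:,:,::-1])
go(.42,-.07,.431,0)
E
```

```text
time: 6.28
tool_pos: [0.5342, -0.3373, 0.4302]
tool_rot: [3.14, 0.001, 1.737]
contact_force: [0.2, -0.5, -1.9]
opening: 0.0095
grip_force: 40.0
{'time': 6.275, 'tool_pos': [0.5342, -0.3373, 0.4302], 'tool_rot': [3.1403, 0.0013, 1.7366], 'contact_force': [0.2379, -0.5139, -1.9168], 'opening': 0.0095, 'grip_force': 39.9606, 'qpos': [-0.6845, 0.5283, 1.1577, 0.0001, 1.4537, -0.8503]}
upper_tote scene 0.59 [0.6206, -0.3238, 0.1864]
upper_tote_wide_tab scene 0.91 [0.7082, -0.3106, 0.2653]
upper_tote_narrow_tab scene 0.84 [0.5367, -0.3372, 0.2636]
upper_tote_narrow_tab scene 0.24 [0.706, -0.3112, 0.2619]
lower_tote_pocket scene 0.67 [0.5609, -0.2794, 0.0622]
fuse_carton scene 0.64 [0.6138, -0.3223, 0.0057]
upper_tote top 0.92 [0.6155, -0.3235, 0.1816]
upper_tote_wide_tab top 0.71 [0.704, -0.3085, 0.2602]
upper_tote_wide_tab top 0.29 [0.6587, -0.26, 0.1848]
lower_tote_pocket top 0.72 [0.556, -0.2781, 0.0639]
shift [0.7061, -0.1711, -0.0047] turn 0.5528 dist 0.291
```

View pics/st2.png

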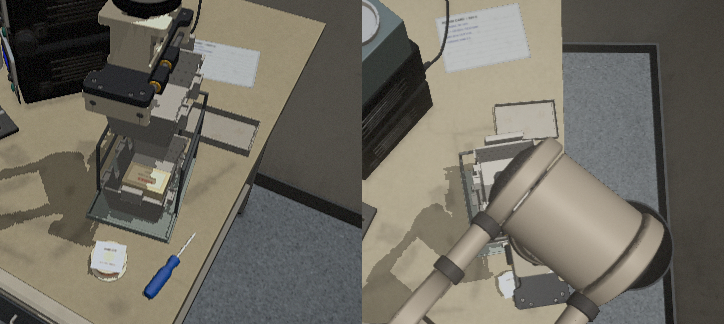

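```bash
python3 - <<'E'
from h import *
go(.41,-.08,.43,0)
E
python3 -m jog '[[[0.01,-0.03,0],0.01,1],[[0.03,-0.08,0],0.03,1],[[0.06,-0.13,0],0.06,1],[[0.1,-0.17,0],0.09,1],[[0.15,-0.19,0],0.12,1],[[0.2,-0.195,0],0.15,1],[[0.26,-0.195,0],0.18,1],[[0.32,-0.195,0],0.21,1],[[0.38,-0.195,0],0.25,1],[[0.44,-0.195,0],0.29,1],[[0.5,-0.195,0],0.33,1],[[0.54,-0.195,0],0.37,1]]';python3 - <<'E'
from h import *
go(.41,-.08,.43,0)
E
```

```text
shift [0.6856, -0.1999, -0.0022] turn 0.5528 dist 0.286
time: 8.57
tool_pos: [0.4212, -0.1361, 0.4294]
tool_rot: [3.141, -0.001, 0.571]
contact_force: [0.8, -0.3, -1.8]
opening: 0.0099
grip_force: 40.0
shift [0.0521, -0.1332, -0.0015] turn 0.1816 dist 0.057
```

```bash
python3 -m jog '[[[0.01,-0.03,0],0.03,1],[[0.02,-0.06,0],0.06,1],[[0.03,-0.09,0],0.09,1],[[0.045,-0.115,0.02],0.12,1],[[0.052,-0.13,0.06],0.15,1],[[0.052,-0.133,0.12],0.17,1],[[0.052,-0.133,0.19],0.1816,1],[[0.052,-0.133,0.26],0.1816,1],[[0.052,-0.133,0.33],0.1816,1],[[0.052,-0.133,0.39],0.1816,1],[[0.052,-0.133,0.43],0.1816,1],[[0.052,-0.133,0.44],0.1816,1]]'; python3 -m jog '[[[0,0,0.006],0,1],[[0,0,0.012],0,1],[[0,0,0.018],0,1],[[0,0,0.02],0,1],[[0,0,0.02],0,1]]'
```

```text
time: 10.07
tool_pos: [0.41, -0.0811, 0.2526]
tool_rot: [-3.141, 0.001, 0.004]
contact_force: [0.2, 0.8, -0.9]
opening: 0.0094
grip_force: 40.0
time: 10.7
tool_pos: [0.4101, -0.0812, 0.2452]
tool_rot: [-3.142, -0.0, 0.004]
contact_force: [-0.2, 0.2, -1.3]
opening: 0.0096
grip_force: 40.0
```

```bash
python3 -m jog '[[[0,0,0.0025],0,1],[[0,0,0.0025],0,1]]';python3 -m jog '[[[0,0,0.0025],0,1],[[0,0,0.0025],0,1]]'; python3 -m jog '[[[0,0,0.0025],0,1],[[0,0,0.0025],0,1]]'
```

```text
time: 10.95
tool_pos: [0.4102, -0.081, 0.2449]
tool_rot: [3.141, -0.001, 0.004]
contact_force: [-2.1, 2.0, 8.7]
opening: 0.01
grip_force: 40.0
time: 11.2
tool_pos: [0.4102, -0.0809, 0.2447]
tool_rot: [3.141, -0.001, 0.004]
contact_force: [-4.8, 4.6, 21.3]
opening: 0.0095
grip_force: 40.0
time: 11.45
tool_pos: [0.4101, -0.0808, 0.2446]
tool_rot: [3.141, -0.002, 0.004]
contact_force: [-8.1, 6.0, 33.4]
opening: 0.01
grip_force: 40.0
```

```bash
python3 -m jog '[[[0,0,-0.0065],0,1],[[0,0,-0.0065],0,1]]'; python3 -m jog '[[[0,0,0],0,0.8],[[0,0,0],0,0.6],[[0,0,0],0,0.5],[[0,0,0],0,0.4],[[0,0,0],0,0.4],[[0,0,-0.05],0,0.3],[[0,0,-0.12],0,0.3],[[0,0,-0.2],0,0.3],[[0,0,-0.3],0,0.3],[[0,0,-0.3],0,0.3]]'; python3 - <<'E'
from h import *
st()
for c in("top","scene","wrist"):
  snap(c,c+"3.png")
  for t in("upper_tote","upper_tote_wide_tab","upper_tote_narrow_tab","lower_tote","lower_tote_pocket","fuse_carton"): pin(t,c)
cv2.imwrite("pics/three3.png",np.hstack([cv2.imread(f"pics/{c}3.png")[40:340,60:460] for c in("top","wrist")]))
E
```

```text
time: 11.7
tool_pos: [0.4102, -0.0811, 0.2449]
tool_rot: [3.141, -0.001, 0.004]
contact_force: [0.3, 1.9, 4.8]
opening: 0.0095
grip_force: 40.0
time: 12.95
tool_pos: [0.4107, -0.0813, 0.3672]
tool_rot: [3.139, -0.006, 0.004]
contact_force: [0.7, 0.4, -0.5]
opening: 0.064
grip_force: 0.0
{'time': 12.95, 'tool_pos': [0.4107, -0.0813, 0.3672], 'tool_rot': [3.1393, -0.0059, 0.0038], 'contact_force': [0.6776, 0.3714, -0.5087], 'opening': 0.064, 'grip_force': 0.0, 'qpos': [-0.3791, 0.1852, 1.8549, 0.0001, 1.0952, 1.1879]}
upper_tote top 0.96 [0.4121, -0.1679, -0.0016]
upper_tote_wide_tab top 0.88 [0.4203, -0.25, 0.0763]
upper_tote_narrow_tab top 0.63 [0.4094, -0.0801, 0.0752]
lower_tote top 0.89 [0.6162, -0.322, 0.0012]
lower_tote_pocket top 0.79 [0.556, -0.2777, 0.0617]
fuse_carton top 0.83 [0.6144, -0.3218, 0.0044]
upper_tote scene 0.7 [0.4128, -0.1654, 0.0026]
upper_tote scene 0.49 [0.5576, -0.2802, 0.0648]
upper_tote_wide_tab scene 0.97 [0.4136, -0.2519, 0.0768]
upper_tote_wide_tab scene 0.71 [0.6139, -0.3212, 0.0064]
upper_tote_narrow_tab scene 0.87 [0.4149, -0.078, 0.0795]
lower_tote scene 0.97 [0.6132, -0.3173, 0.0046]
lower_tote scene 0.63 [0.5581, -0.2802, 0.0632]
lower_tote_pocket scene 0.61 [0.5558, -0.2815, 0.0648]
fuse_carton scene 0.82 [0.6128, -0.3219, 0.0067]
upper_tote wrist 0.66 [0.4107, -0.1687, 0.0019]
upper_tote_wide_tab wrist 0.72 [0.4144, -0.2585, 0.0762]
upper_tote_narrow_tab wrist 0.64 [0.4082, -0.0814, 0.0795]
lower_tote wrist 0.7 [0.6142, -0.3227, 0.0025]
lower_tote_pocket wrist 0.9 [0.5493, -0.2767, 0.064]
fuse_carton wrist 0.94 [0.6155, -0.3202, 0.0075]
```

View pics/three3.png

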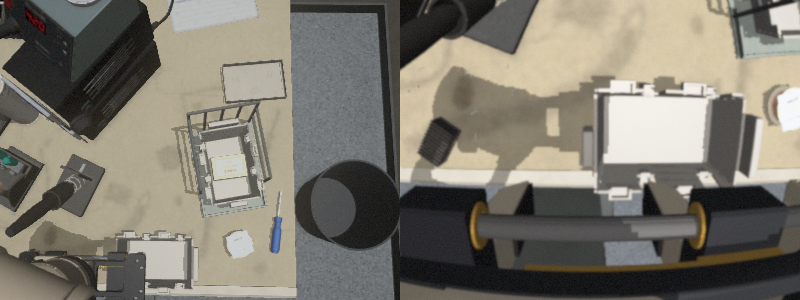

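The tote stands upright on the bench in the top picture, half (150,260), with its wide tab toward the rack side. The lower tote is still in the rack with its carton at (228,167). Now averaging repeat fixes.

```bash
python3 - <<'E'
from h import *
R={}
for i in range(4):
  for c in("top","scene"):
    snap(c)
    for t in("upper_tote","lower_tote","upper_tote_wide_tab","lower_tote_pocket"):
      r=models.pinpoint(t,c)
      if r: R.setdefault((t,c),[]).append(r[0]["position"])
for k,v in R.items(): print(k,np.round(np.mean(v,0),4).tolist(),np.round(np.std(v,0),4).tolist())
st()
E
```

```text
('upper_tote', 'top') [0.413, -0.1668, -0.0016] [0.0009, 0.0016, 0.0005]
('lower_tote', 'top') [0.6161, -0.3232, 0.0037] [0.0015, 0.0003, 0.0013]
('upper_tote_wide_tab', 'top') [0.417, -0.2496, 0.0738] [0.0019, 0.0016, 0.0016]
('lower_tote_pocket', 'top') [0.5558, -0.2794, 0.0618] [0.0017, 0.0018, 0.0003]
('upper_tote', 'scene') [0.4123, -0.1677, 0.001] [0.001, 0.0009, 0.0014]
('lower_tote', 'scene') [0.6136, -0.3185, 0.0064] [0.0005, 0.0013, 0.001]
('upper_tote_wide_tab', 'scene') [0.4171, -0.254, 0.0782] [0.0006, 0.0015, 0.0025]
('lower_tote_pocket', 'scene') [0.5565, -0.2793, 0.0627] [0.0005, 0.001, 0.0007]
{'time': 16.0, 'tool_pos': [0.4101, -0.0811, 0.3647], 'tool_rot': [-3.1415, -0.0001, 0.0038], 'contact_force': [0.6397, 0.1464, -0.5381], 'opening': 0.0644, 'grip_force': 0.0, 'qpos': [-0.3791, 0.1887, 1.8582, 0.0001, 1.0946, 1.1879]}
```

```bash
python3 -m jog '[[[0.01,0.1,0],0,0.3],[[0.01,0.2,0],0,0.3],[[0.01,0.3,0],0,0.3],[[0.01,0.4,0],0,0.3],[[0.01,0.427,0],0,0.3],[[0.01,0.427,0],0,0.3]]'; python3 - <<'E'
from h import *
R={}
for i in range(4):
  for c in("top","scene","wrist"):
    snap(c,f"{c}4.png")
    for t in("upper_tote_wide_tab","upper_tote_narrow_tab"):
      r=models.pinpoint(t,c)
      if r: R.setdefault((t,c),[]).append(r[0]["position"])
for k,v in R.items(): print(k,len(v),np.round(np.median(v,0),4).tolist(),np.round(np.std(v,0),4).tolist())
st()
im=cv2.imread("pics/top4.png")[215:335,160:360]; cv2.imwrite("pics/top4c.png",cv2.resize(im,None,fx=4,fy=4,interpolation=cv2.INTER_CUBIC))
E
```

```text
time: 16.75
tool_pos: [0.4146, -0.252, 0.3644]
tool_rot: [-3.141, 0.0, 0.003]
contact_force: [0.5, 0.3, 0.2]
opening: 0.0642
grip_force: 0.0
('upper_tote_narrow_tab', 'top') 4 [0.4104, -0.0813, 0.0741] [0.0008, 0.0017, 0.0006]
('upper_tote_wide_tab', 'scene') 4 [0.4176, -0.2537, 0.0784] [0.0008, 0.0009, 0.0006]
('upper_tote_narrow_tab', 'scene') 4 [0.4141, -0.0821, 0.0768] [0.0023, 0.0372, 0.0318]
('upper_tote_wide_tab', 'wrist') 4 [0.4142, -0.256, 0.0777] [0.0014, 0.0018, 0.0014]
('upper_tote_narrow_tab', 'wrist') 4 [0.4105, -0.08, 0.0794] [0.0007, 0.002, 0.002]
{'time': 18.55, 'tool_pos': [0.4147, -0.2519, 0.3647], 'tool_rot': [-3.1415, -0.0001, 0.0037], 'contact_force': [-0.3519, -0.7539, 0.3928], 'opening': 0.0643, 'grip_force': 0.0, 'qpos': [-0.704, 0.3082, 1.6925, 0.0001, 1.1409, 0.863]}
```

View pics/top4c.png

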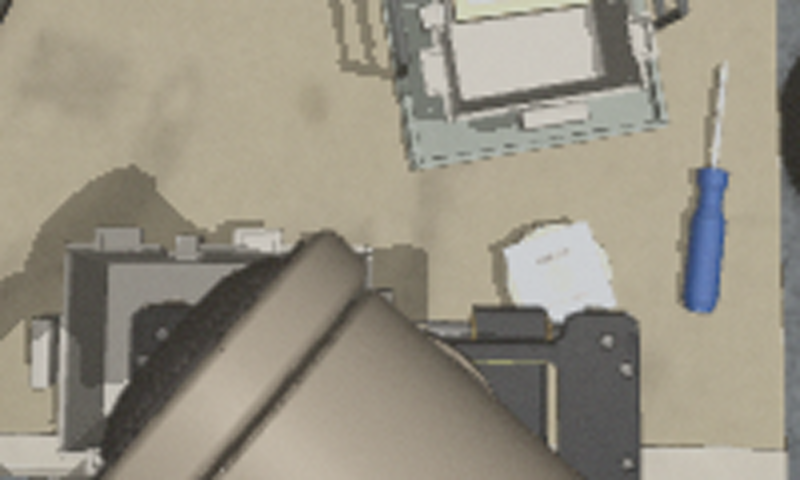

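Crop: the tote is level and square at (65–370,240–450), its narrow tab at (40,350). Going down on the wide tab.

```bash
python3 -m jog '[[[0.001,0,0.1],-0.004,0.3],[[0.001,0,0.2],-0.004,0.3],[[0.001,0,0.26],-0.004,0.3],[[0.001,0,0.296],-0.004,0.3],[[0.001,0,0.296],-0.004,0.5],[[0.001,0,0.296],-0.004,0.65],[[0.001,0,0.296],-0.004,1],[[0.001,0,0.296],-0.004,1],[[0.001,0,0.296],-0.004,1],[[0.001,0,0.296],-0.004,1],[[0.001,0,0.296],-0.004,1]]' 40; python3 - <<'E'
from h import *
st()
c="scene"
snap(c)
for t in("upper_tote_wide_tab","upper_tote_narrow_tab","upper_tote"): pin(t,c)
E
```

```text
time: 19.92
tool_pos: [0.4152, -0.2519, 0.2464]
tool_rot: [-3.142, -0.0, 0.016]
contact_force: [0.2, -0.2, 1.0]
opening: 0.0098
grip_force: 40.0
{'time': 19.925, 'tool_pos': [0.4152, -0.2519, 0.2464], 'tool_rot': [-3.1416, -0.0002, 0.0164], 'contact_force': [0.2399, -0.179, 1.0147], 'opening': 0.0098, 'grip_force': 39.9964, 'qpos': [-0.7034, 0.4678, 1.8349, 0.0002, 0.8389, 0.8509]}
upper_tote_wide_tab scene 0.98 [0.4185, -0.2555, 0.0791]
upper_tote_narrow_tab scene 0.69 [0.4145, -0.0826, 0.0775]
upper_tote scene 0.89 [0.4111, -0.1656, 0.0009]
```

```bash
python3 -m jog '[[[0,0,-0.02],0,1],[[0,0,-0.06],0,1],[[0,0,-0.12],0,1],[[0,0,-0.19],0,1],[[0,0,-0.26],0.01,1],[[0,0,-0.33],0.03,1],[[0,0,-0.4],0.06,1],[[0,0,-0.44],0.09,1],[[0,0,-0.46],0.12,1],[[0,0,-0.46],0.15,1],[[0,0,-0.46],0.18,1],[[0,0,-0.46],0.21,1]]'; python3 - <<'E'
from h import *
st()
go(.42,-.336,.43,-1.405)
go(.5317,-.336,.43,-1.405)
E
```

```text
time: 21.62
tool_pos: [0.4149, -0.2518, 0.4305]
tool_rot: [3.142, 0.0, -0.647]
contact_force: [0.0, -1.0, -1.1]
opening: 0.0098
grip_force: 40.0
{'time': 21.625, 'tool_pos': [0.4149, -0.2518, 0.4305], 'tool_rot': [3.1416, 0.0003, -0.6466], 'contact_force': [0.0423, -0.9863, -1.0583], 'opening': 0.0098, 'grip_force': 39.9934, 'qpos': [-0.7035, 0.2488, 1.5832, -0.0001, 1.31, 1.5139]}
shift [0.1369, 0.1604, 0.0013] turn 0.2414 dist 0.084
shift [0.3598, -0.0079, 0.0013] turn 0.2414 dist 0.144
```

```bash
python3 -m jog '[[[0.02,0.02,0],0.03,1],[[0.04,0.05,0],0.06,1],[[0.07,0.08,0],0.09,1],[[0.1,0.11,0],0.12,1],[[0.13,0.12,0],0.15,1],[[0.17,0.12,0],0.18,1],[[0.21,0.1,0],0.2,1],[[0.25,0.07,0],0.22,1],[[0.29,0.04,0],0.235,1],[[0.33,0.01,0],0.2414,1],[[0.36,-0.008,0],0.2414,1],[[0.36,-0.008,0],0.2414,1]]'; python3 - <<'E'
from h import *
st()
R={}
for i in range(4):
  for c in("scene","wrist","top"):
    snap(c,f"{c}5.png")
    for t in("upper_tote_wide_tab","upper_tote_narrow_tab","upper_tote","lower_tote_pocket","lower_tote"):
      if c=="top" and t!="upper_tote_narrow_tab": continue
      r=models.pinpoint(t,c)
      if r: R.setdefault((t,c),[]).append(r[0]["position"])
for k,v in R.items(): print(k,len(v),np.round(np.median(v,0),4).tolist(),np.round(np.std(v,0),4).tolist())
im=cv2.imread("pics/scene5.png")[90:310,210:400];cv2.imwrite("pics/s5c.png",cv2.resize(im,None,fx=2.7,fy=2.7,interpolation=cv2.INTER_CUBIC))
E
```

```text
time: 23.12
tool_pos: [0.5327, -0.3356, 0.4298]
tool_rot: [3.141, 0.001, -1.401]
contact_force: [-0.0, 0.5, -1.5]
opening: 0.0098
grip_force: 40.0
{'time': 23.125, 'tool_pos': [0.5327, -0.3356, 0.4298], 'tool_rot': [3.1409, 0.0008, -1.401], 'contact_force': [-0.0404, 0.4814, -1.5486], 'opening': 0.0098, 'grip_force': 39.9956, 'qpos': [-0.6838, 0.5248, 1.1646, 0.0, 1.4533, 2.288]}
('upper_tote_wide_tab', 'scene') 4 [0.5386, -0.3354, 0.2614] [0.0016, 0.0012, 0.0015]
('upper_tote_narrow_tab', 'scene') 4 [0.7021, -0.3067, 0.26] [0.0013, 0.0009, 0.0015]
('upper_tote', 'scene') 4 [0.6174, -0.3206, 0.1868] [0.0017, 0.0006, 0.0016]
('lower_tote_pocket', 'scene') 3 [0.5566, -0.2779, 0.0633] [0.0014, 0.0013, 0.0017]
('lower_tote', 'scene') 4 [0.6149, -0.3177, 0.0048] [0.0012, 0.0018, 0.0018]
('upper_tote_wide_tab', 'wrist') 4 [0.5322, -0.34, 0.2604] [0.002, 0.0005, 0.0015]
('upper_tote_narrow_tab', 'wrist') 4 [0.6964, -0.3035, 0.262] [0.0008, 0.0012, 0.0009]
('upper_tote', 'wrist') 3 [0.6154, -0.3215, 0.1849] [0.0007, 0.0002, 0.001]
('upper_tote_narrow_tab', 'top') 4 [0.6991, -0.3057, 0.2582] [0.0635, 0.0117, 0.0864]
('lower_tote_pocket', 'wrist') 1 [0.6161, -0.3215, 0.0094] [0.0, 0.0, 0.0]
('lower_tote', 'wrist') 1 [0.5745, -0.3854, 0.183] [0.0, 0.0, 0.0]
```

View pics/s5c.png

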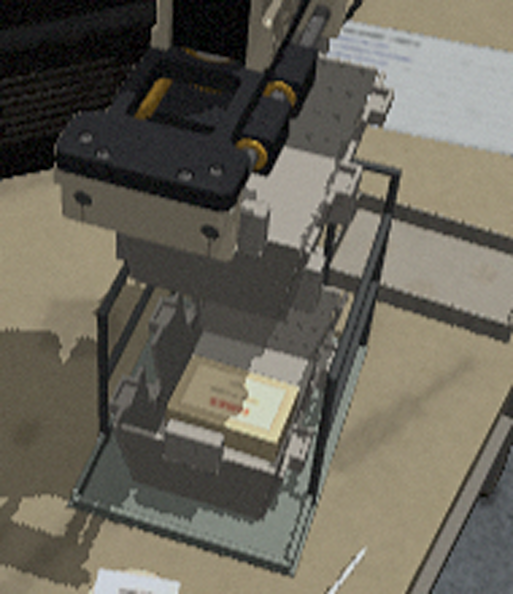

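Scene crop: the upper tote is level above the lower one, the carton visible at (235,405) and the lower narrow tab at (195,445). I'll tighten the alignment with a model edge fit.

```bash
cat > fit.py <<'E'
from h import *
from scipy.optimize import minimize
def lines():
    L=[]
    def box(x0,x1,y0,y1,z): L.extend([((x0,y0,z),(x1,y0,z)),((x1,y0,z),(x1,y1,z)),((x1,y1,z),(x0,y1,z)),((x0,y1,z),(x0,y0,z))])
    box(80,90,-32,32,88); box(-90,-80,-17,17,88)
    L+= [((79,-53,64),(79,-33,64)),((79,33,64),(79,53,64)),((-79,-53,64),(-79,-18,64)),((-79,18,64),(-79,53,64))]
    L+= [((76,-50,64),(76,50,64)),((-76,-50,64),(-76,50,64))]
    for s in(1,-1):
        L+=[((-90,s*17,60),(-90,s*17,88)),((90,s*32,60),(90,s*32,88))]
        for px in(-52,20): L+=[((px-11,s*61,64),(px+11,s*61,64))]
    P=[]
    for a,b in L:
        n=max(3,int(np.linalg.norm(np.subtract(b,a))/3)); P.append(np.linspace(a,b,n))
    return np.vstack(P)/1e3
P=lines()
def fit(img,cam,z,x0):
    im=cv2.imread(img); e=cv2.Canny(cv2.cvtColor(im,cv2.COLOR_BGR2GRAY),40,100)
    D=np.minimum(cv2.distanceTransform(255-e,cv2.DIST_L2,5),4).astype(np.float32)
    m=cams.camera_model(cam);K=m["camera_matrix"];T=np.linalg.inv(m["pose"])
    def proj(p):
        c,s=np.cos(p[2]),np.sin(p[2]); W=P@np.array([[c,-s,0],[s,c,0],[0,0,1]]).T+[p[0],p[1],z]
        C=W@T[:3,:3].T+T[:3,3]; q=C@np.array(K).T; return q[:,:2]/q[:,2:]
    def cost(p):
        q=proj(p).astype(np.float32); return float(np.mean(cv2.remap(D,q[:,0:1],q[:,1:2],cv2.INTER_LINEAR)))
    best=None
    for dx in(-5,0,5):
        for dy in(-5,0,5):
            p0=np.array(x0)+[dx/1e3,dy/1e3,0]
            r=minimize(cost,p0,method="Nelder-Mead",options=dict(initial_simplex=p0+np.array([[0,0,0],[.003,0,0],[0,.003,0],[0,0,.03]])))
            if best is None or r.fun<best.fun: best=r
    q=proj(best.x); 
    for u,v in q: cv2.circle(im,(int(u*8),int(v*8)),4,(0,0,255),-1,shift=3)
    print(img,np.round(best.x,4).tolist(),"cost",round(best.fun,2),"cost0",round(cost(x0),2)); return im
E
python3 - <<'E'
from fit import *
a=fit("pics/scene3.png","scene",.004,[.6155,-.322,.166])
b=fit("pics/top3.png","top",.004,[.6155,-.322,.166])
c=fit("pics/scene5.png","scene",.1848,[.6165,-.3212,.17+np.pi])
fit("pics/scene5.png","scene",.004,[.6155,-.322,.166])
fit("pics/scene0.png","scene",.036,[.6155,-.322,.166]); fit("pics/top0.png","top",.036,[.6155,-.322,.166])
fit("pics/scene4.png","scene",0,[.413,-.167,-1.555]); 
A=[cv2.resize(i[r:r+130,q:q+130],(400,400),interpolation=cv2.INTER_CUBIC) for i,r,q in((a,170,230),(c,90,270))]
cv2.imwrite("pics/fit.png",np.hstack(A))
E
```

```text
pics/scene3.png [0.6163, -0.3199, 0.1918] cost 0.59 cost0 0.75
pics/top3.png [0.6168, -0.3201, 0.1697] cost 0.54 cost0 0.69
pics/scene5.png [0.6221, -0.3198, 3.2904] cost 1.32 cost0 1.7
pics/scene5.png [0.6174, -0.3239, 0.163] cost 1.0 cost0 1.09
pics/scene0.png [0.6163, -0.3196, 0.1926] cost 0.67 cost0 0.84
pics/top0.png [0.6164, -0.3203, 0.1771] cost 0.55 cost0 0.68
pics/scene4.png [0.4125, -0.1664, -1.5653] cost 0.61 cost0 0.67
```

View pics/fit.png

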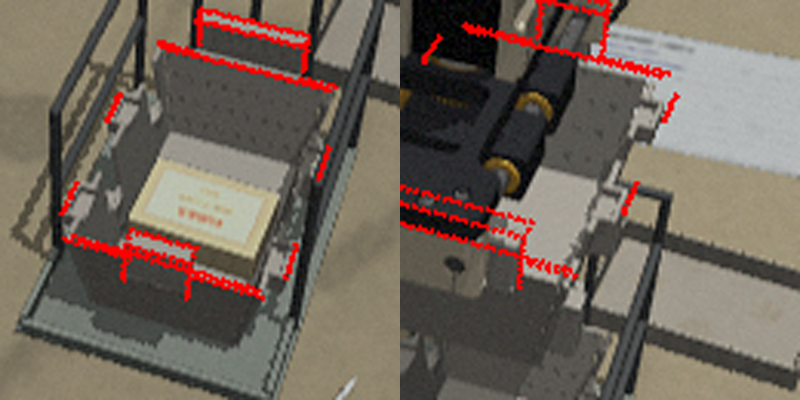

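```bash
python3 - <<'E'
from fit import *
for n in("top3","top4","scene3"): fit(f"pics/{n}.png",n[:-1],0,[.413,-.167,-1.555])
go(.5332,-.337,.43,-1.396)
E
```

```text
pics/top3.png [0.4154, -0.165, -1.5846] cost 1.0 cost0 1.37
pics/top4.png [0.4132, -0.1655, -1.5584] cost 1.7 cost0 1.8
pics/scene3.png [0.4121, -0.1664, -1.5605] cost 0.66 cost0 0.74
shift [0.0035, -0.0018, 0.0007] turn -0.0018 dist 0.002
```

```bash
python3 -m jog '[[[0.003,-0.001,0.04],-0.0015,1],[[0.003,-0.001,0.09],-0.0015,1],[[0.003,-0.001,0.14],-0.0015,1],[[0.003,-0.001,0.19],-0.0015,1],[[0.003,-0.001,0.23],-0.0015,1],[[0.003,-0.001,0.26],-0.0015,1],[[0.003,-0.001,0.275],-0.0015,1],[[0.003,-0.001,0.28],-0.0015,1],[[0.003,-0.001,0.28],-0.0015,1]]'; python3 - <<'E'
from fit import *
s=st(); z=s["tool_pos"][2]-.245
snap("scene","scene6.png");snap("top","top6.png")
a=fit("pics/scene6.png","scene",z,[.6165,-.3205,.175+np.pi]); fit("pics/scene6.png","scene",.004,[.6165,-.3205,.175])
for t in("upper_tote","upper_tote_wide_tab","upper_tote_rib","lower_tote"): pin(t,"scene")
im=cv2.imread("pics/scene6.png")[130:290,225:365];cv2.imwrite("pics/s6c.png",cv2.resize(im,None,fx=3.7,fy=3.7,interpolation=cv2.INTER_CUBIC))
E
```

```text
time: 27.05
tool_pos: [0.533, -0.3369, 0.3187]
tool_rot: [-3.141, -0.001, -1.397]
contact_force: [0.4, -0.2, -0.8]
opening: 0.0096
grip_force: 40.0
{'time': 27.05, 'tool_pos': [0.533, -0.3369, 0.3187], 'tool_rot': [-3.1409, -0.0006, -1.397], 'contact_force': [0.3667, -0.2108, -0.8015], 'opening': 0.0096, 'grip_force': 39.9953, 'qpos': [-0.6852, 0.6062, 1.3331, 0.0001, 1.2015, 2.2826]}
pics/scene6.png [0.6087, -0.3377, 3.5329] cost 1.3 cost0 1.89
pics/scene6.png [0.6229, -0.3313, 0.0592] cost 1.09 cost0 1.22
upper_tote scene 0.93 [0.6163, -0.323, 0.0726]
upper_tote_wide_tab scene 0.84 [0.5403, -0.3355, 0.1512]
upper_tote_rib scene 0.56 [0.5761, -0.385, 0.0759]
upper_tote_rib scene 0.51 [0.5575, -0.2771, 0.0654]
lower_tote scene 0.83 [0.6153, -0.3206, 0.0043]
lower_tote scene 0.4 [0.5381, -0.3392, 0.1514]
```

View pics/s6c.png

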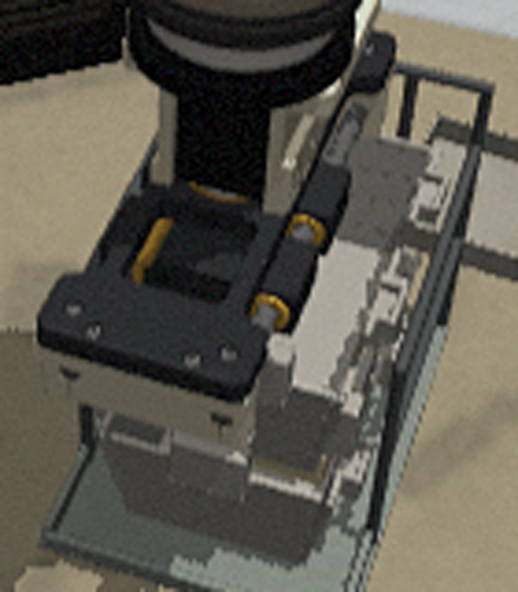

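Picture: the upper tote is poised inside the side wires, with its ribs just above the right rim at about (350,400). Networks and kinematics agree, so I'm lowering gently and watching the force.

```bash
python3 -m jog '[[[0,0,0.005],0,1],[[0,0,0.01],0,1],[[0,0,0.015],0,1],[[0,0,0.018],0,1],[[0,0,0.018],0,1]]'; python3 -m jog '[[[0,0,0.0025],0,1],[[0,0,0.0025],0,1]]'; python3 -m jog '[[[0,0,0.0025],0,1],[[0,0,0.0025],0,1]]'
```

```text
time: 27.98
tool_pos: [0.5329, -0.3369, 0.3109]
tool_rot: [3.141, 0.0, -1.397]
contact_force: [0.3, -0.9, -1.8]
opening: 0.0098
grip_force: 40.0
time: 28.22
tool_pos: [0.5329, -0.3369, 0.3101]
tool_rot: [3.142, 0.0, -1.397]
contact_force: [-0.2, 0.8, -1.1]
opening: 0.0094
grip_force: 40.0
time: 28.48
tool_pos: [0.5328, -0.3369, 0.3096]
tool_rot: [-3.141, -0.0, -1.397]
contact_force: [-1.2, 1.5, 1.3]
opening: 0.0096
grip_force: 40.0
```

Contact came at 0.3096, against 0.3094 predicted for fully seated. Release and rise.

```bash
python3 -m jog '[[[0,0,0.001],0,1],[[0,0,0.001],0,0.8],[[0,0,0.001],0,0.6],[[0,0,0.001],0,0.5],[[0,0,0.001],0,0.4],[[0,0,0.001],0,0.35],[[0,0,-0.05],0,0.35],[[0,0,-0.12],0,0.35],[[0,0,-0.2],0,0.35],[[0,0,-0.28],0,0.35]]'; python3 -m jog '[[[0.05,0.02,0],0,0.35],[[0.15,0.08,0],0,0.35],[[0.1,0.2,0],0,0.35],[[0,0.35,0],0,0.35],[[-0.05,0.45,0],0,0.35],[[-0.05,0.5,0],0,0.35],[[-0.05,0.5,0],0,0.35]]'; python3 - <<'E'
from fit import *
st()
snap("scene","scene7.png");snap("top","top7.png")
a=fit("pics/scene7.png","scene",.063,[.6165,-.3205,.175+np.pi]); b=fit("pics/top7.png","top",.063,[.6165,-.3205,.175+np.pi])
for c in("scene","top"):
  for t in("upper_tote","upper_tote_wide_tab","upper_tote_narrow_tab","lower_tote"): pin(t,c)
im=cv2.imread("pics/scene7.png")[130:290,225:365]; A=[cv2.resize(i,(350,400),interpolation=cv2.INTER_CUBIC) for i in(im,a[130:290,225:365])]
cv2.imwrite("pics/s7c.png",np.hstack(A))
E
```

```text
time: 29.72
tool_pos: [0.5328, -0.3368, 0.4221]
tool_rot: [-3.142, 0.0, -1.397]
contact_force: [0.6, -0.5, 0.1]
opening: 0.0595
grip_force: 0.0
time: 30.6
tool_pos: [0.3316, -0.3528, 0.4209]
tool_rot: [-3.141, -0.0, -1.399]
contact_force: [0.0, 0.5, -0.8]
opening: 0.0597
grip_force: 0.0
{'time': 30.6, 'tool_pos': [0.3316, -0.3528, 0.4209], 'tool_rot': [-3.1414, -0.0003, -1.3994], 'contact_force': [0.0458, 0.4836, -0.7729], 'opening': 0.0597, 'grip_force': 0.0, 'qpos': [-0.9748, 0.2538, 1.6035, 0.0, 1.2839, 1.9954]}
pics/scene7.png [0.6159, -0.3193, 3.3181] cost 0.91 cost0 0.96
pics/top7.png [0.6156, -0.32, 3.2954] cost 0.58 cost0 0.61
upper_tote scene 0.95 [0.6135, -0.3222, 0.0651]
upper_tote_wide_tab scene 0.85 [0.5353, -0.3391, 0.1417]
upper_tote_narrow_tab scene 0.81 [0.703, -0.3058, 0.1389]
lower_tote scene 0.67 [0.6136, -0.3212, 0.0054]
upper_tote top 0.74 [0.6145, -0.3226, 0.0622]
upper_tote_wide_tab top 0.69 [0.5381, -0.3334, 0.1392]
upper_tote_narrow_tab top 0.68 [0.6972, -0.3075, 0.1395]
```

View pics/s7c.png

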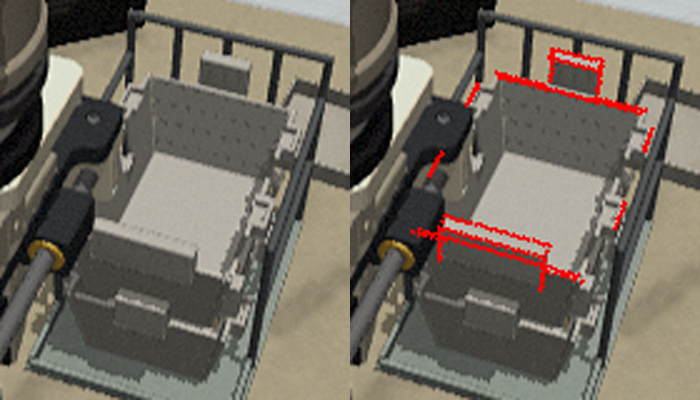

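The upper tote stands on the lower one with its wide tab to the front (145,245) and the narrow tab at the back (225,75). One quick numeric check of its height.

```bash
python3 - <<'E'
from fit import *
for z in(.058,.0605,.063,.0655,.068):
    print(z);[fit(f"pics/{c}7.png",c,z,[.6165,-.320,.175+np.pi]) for c in("scene","top")]
R={}
for i in range(4):
  for c in("scene","top"):
    snap(c)
    for t in("upper_tote","upper_tote_wide_tab","upper_tote_narrow_tab"):
      r=models.pinpoint(t,c)
      if r: R.setdefault(t,[]).append(r[0]["position"])
for k,v in R.items(): print(k,np.round(np.median(v,0),4).tolist())
E
```

```text
0.058
pics/scene7.png [0.6206, -0.3175, 3.3143] cost 0.89 cost0 1.39
pics/top7.png [0.6171, -0.3213, 3.3069] cost 0.57 cost0 0.6
0.0605
pics/scene7.png [0.6181, -0.3186, 3.3156] cost 0.89 cost0 1.05
pics/top7.png [0.6168, -0.3211, 3.3057] cost 0.58 cost0 0.59
0.063
pics/scene7.png [0.6159, -0.3194, 3.318] cost 0.91 cost0 0.95
pics/top7.png [0.6156, -0.3201, 3.296] cost 0.58 cost0 0.62
0.0655
pics/scene7.png [0.6136, -0.3203, 3.319] cost 0.95 cost0 1.19
pics/top7.png [0.615, -0.3199, 3.2929] cost 0.58 cost0 0.67
0.068
pics/scene7.png [0.6111, -0.3217, 3.3227] cost 0.99 cost0 1.31
pics/top7.png [0.6144, -0.3196, 3.2905] cost 0.59 cost0 0.71
upper_tote [0.6164, -0.3208, 0.0638]
upper_tote_wide_tab [0.5374, -0.335, 0.1402]
upper_tote_narrow_tab [0.7004, -0.3056, 0.1382]
```

```bash
python3 -c "
from cell import robot
print(robot.hand_in())"
```

```text
the job is handed in; nothing more can be done
None
```

The job is handed in with no verdict returned: the upper tote is turned end for end and stacked, about 59 mm above the lower tote and centred to about 1 mm by camera and touch, and the lower tote stayed in the rack with its carton.

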